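# Check two instruments off on the inspection tray

## Robot

A 6-joint arm with a two-finger parallel gripper is mounted at the origin on a cart in front of the work surface, level with it; the furniture and walls round the work are solid. World frame = base frame: x ahead of the robot, y to its left, z up, the work surface at z = 0. Lengths are in m, angles in rad, forces in N, time in s.
With the tool pointing down it reaches from about 0.225 to 0.875 m from the base axis. Payload 3.4 kg.
Tool frame: the origin (TCP) lies at the very end of the fingers, on their centre line; the grasp point (between the pads) lies 19 mm behind it (manip.pinch_z is the distance from the TCP to the grasp point, in m); z points along the fingers, y is the line along which they close (so a half turn about z gives the same grasp; the last joint's range is limited). The gripper opens to 85 mm and grips with 20 to 120 N. Pads are 22 mm wide; open, the fingers measure 114 mm over their backs; the gripper's body (76 mm by 85 mm) begins 54 mm behind the grasp point. The pads swing forward as they close: fully open they stand 13 mm farther back than shut.
Start: joints at [1.061, 0.276, 1.505, -0, 1.361, -0.121], TCP at [0.218, 0.532, 0.231] pointing down, gripper open.
Joint ranges: [-2.89, 2.89], [-0.75, 2.08], [0.22, 2.7], [-1.18, 4.32], [0.11, 2.71], [-2.7, 2.7]. Speed limits (rad/s): [2.57, 2.57, 3.14, 3.14, 3.14, 3.14].

## Interface

Orientations are given as a unit quaternion [w, x, y, z].
In Python, from rig import manip gives the robot as it stands. The module is installed in compiled form; this text tells all that it offers.
- The arm moves only by the shell command python3 -m jog 'ROWS' [FORCE]. ROWS is JSON, a list of rows, each an object of numbers: "dx", "dy", "dz": the shift along the tool's x, y, z each as a share of 25 cm, from -1 to 1; "ax", "ay", "az": the turn, a rotation vector about the tool's x, y, z each as a share of 90 degrees, from -1 to 1; "grip": the opening, from -1 (shut) to 1 (fully open), so that 0 is half open. A call has 1 to 5 rows; each row is the pose to reach, as a shift and turn from the pose commanded when the call began, along the tool's axes at that moment; what a row does not reach only later rows make up. A row lasts 1/12 s, in which the tool goes at most 41.7 mm and 7.16 degrees, less where a joint would pass 70% of its speed; a pose out of reach is approached as far as the arm can. A call with a number of a shift or a turn outside -1 to 1 is refused whole. A call with a gripper value outside its range is refused whole. The fingers move at their own pace and stop on an object; FORCE is the grip in N (left out, the last holds). Time passes only in rows, so rows that repeat a pose let the fingers close. It gives the time, the measured TCP pose, the force, the opening and the grip force at its end, in the units of the state.
- manip.get_state(): the state, without advancing time (a new reading comes with each control period).
- manip.get_image(name): name is "scene" or "top" or "wrist"; returns a dict with "img" (384x512x3 uint8, red, green, blue), "mtx" (3x3 intrinsics, pixels), "world_to_cam" (4x4, takes a point from world to camera coordinates); the wrist camera has in their place "T_tool_cam" (4x4, takes a point from camera to tool coordinates, whose origin is the TCP and whose axes are the flange's). Camera axes: x right, y down, z forward; pixel columns grow to the right and rows downward; lengths in m; the calibration is good to about 2 mm. The wrist camera is an equidistant fisheye: a pixel r from the principal point sees the ray r / f radians off the axis. A picture is of the moment at which its call begins: read the wrist's pose just before it. There is no depth.
- manip.sign_off(): hands the job in; it is judged then, once.
The state is a dict: "clock": time; "qpos": joint angles; "qd": joint speeds; "effort": joint torques, N m; "position": TCP position; "ee_rot": TCP orientation; "contact_force": force on the tool from outside, world axes, zero at the start; "moment": the same for the moment, N m; "width": finger opening in m; "gripper_force": force on a finger pad.
Only numpy, scipy, OpenCV 4.12 (cv2) and the standard library are available. Lean on these libraries where they do the work, as an engineer would, in place of code of your own. Each camera call takes 0.05 s, during which the arm holds its last target. There are 200 camera calls.

## Task

The instruments on the white tray are being checked off before packing. Point at the scissors' pivot from straight above, fingertips a finger's breadth or two over it, and stay there for two full seconds; then point at the middle of the forceps in the same way for two full seconds; then press the round check-off button beside the tray right down, let it come up and draw clear. Touch neither the tray nor anything on it, and do not dip down towards the other two instruments.

Things in the scene. Friction and masses are not known exactly. Their poses are not given: they have to be found in the camera images.
- tray: Shallow white plastic inspection tray with a low rim, 220 x 460 x 14 mm, fixed to the worktop; walls and floor 4 mm thick. Origin at the centre of its underside; x across the short side (away from the robot), y along the long side, z up. The four instruments lie side by side on its floor in any order, lengthwise across the tray's short side.
- scissors_pivot (a point): Pivot screw of the scissors (loose, steel blades with two black finger rings, 150 x 60 x 9 mm, lying flat): the point on top of them, 9 mm above the tray floor, 54 mm from the blade tips, 21 mm ahead of the half-way point. x runs from the rings to the blade tips, z up.
- forceps_mid (a point): Middle of the spring forceps (loose, plain steel tweezers of two slim arms joined at one end, 131 x 24 x 10 mm, lying flat): the point half-way along, on top of them, 10 mm above the tray floor. x runs along them to the tips, z up.
- nipper_mid (a point): Middle of the steel nipper (loose, pliers-like with two curved handles and short jaws, 124 x 40 x 13 mm), on top, 13 mm above the tray floor; x runs along it to the jaws. Not one of the instruments to point at: leave alone.
- scalpel_mid (a point): Middle of the slim, straight one-piece steel scalpel handle (loose, 131 x 7 x 4 mm), on top, 4 mm above the tray floor; x runs along it. Not one of the instruments to point at: leave alone.
- check_top (a point): Centre of the top of the round grey check-off button, 40 mm across, in a round aluminium housing 56 mm across and 12 mm high fixed to the worktop to the right of the tray. With the button up its top is 22 mm above the worktop (z = 0.022). It goes straight down 6 mm against a spring and comes back up by itself; fully down takes about 5 N.
- check (a joint): Travel of the check-off button in m: 0 up, 0.006 fully down.
- scissors: The scissors described above, origin at the centre of its underside.
- forceps: The forceps described above, origin at the centre of its underside.
- nipper: The nipper described above, origin at the centre of its underside.
- scalpel: The scalpel handle described above, origin at the centre of its underside.

How it is judged:
By the outcome, as a careful person would: the job done as asked, in the order asked, and still so for the second after the job is handed in, with the robot touching nothing.
It also fails if it takes over 54 s, if anything falls off the work surface, if the arm or the gripper's body presses on something with over 40 N, if the wrist force passes 120 N, or if a joint passes its speed limit or range.

## Working session

There is one attempt and no reset: what is moved stays moved. The work goes in short steps, Python scripts to look and compute and a shell command to move; the robot and the scene stay as the last step left them, time stands still between calls to the robot, and variables do not carry over. Pictures are saved under pics/ and viewed, at most 10 in all, crops included, and the job is handed in when it is done.

```bash
mkdir -p pics
cat > h.py <<'E'
from rig import manip
import numpy as np, cv2
from scipy.spatial.transform import Rotation as R
def rot(q): return R.from_quat([q[1],q[2],q[3],q[0]]).as_matrix()
def ray(im,u,v):
    K=np.array(im['mtx']);T=np.linalg.inv(np.array(im['world_to_cam']))
    d=T[:3,:3]@np.linalg.solve(K,[u,v,1.]);return T[:3,3],d
def on(im,u,v,z):
    o,d=ray(im,u,v);return o+d*(z-o[2])/d[2]
def proj(im,p):
    c=np.array(im['world_to_cam'])@np.append(p,1);c=np.array(im['mtx'])@c[:3];return c[:2]/c[2]
def rel(p):
    s=manip.get_state();return rot(s['ee_rot']).T@(np.array(p)-s['position'])/.25
E
python3 - <<'E'
from h import *
import pickle
s=manip.get_state();print(s['clock'],s['position'],s['ee_rot'],s['width'],rot(s['ee_rot']).round(3))
for n in('top','scene'):
    im=manip.get_image(n);pickle.dump(im,open(n+'.pkl','wb'))
    cv2.imwrite(f'pics/{n}.png',cv2.resize(im['img'][:,:,::-1],(768,576),interpolation=cv2.INTER_CUBIC))
E
```

```text
0.0 [0.21768601 0.53160581 0.23043362] [-2.98446985e-04  1.93164734e-01  9.81165891e-01 -8.88814127e-04] 0.08541181018962996 [[-0.925  0.379 -0.001]
 [ 0.379  0.925 -0.002]
 [ 0.    -0.002 -1.   ]]
```

View pics/top.png

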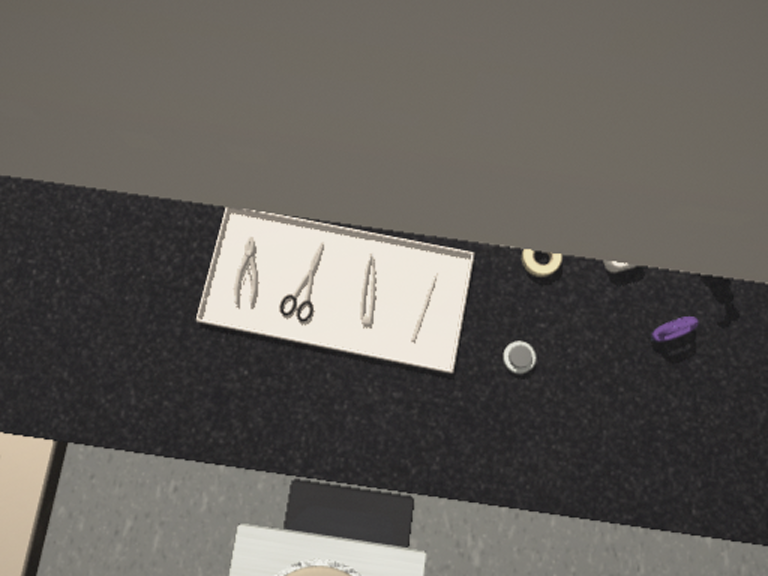

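View pics/scene.png

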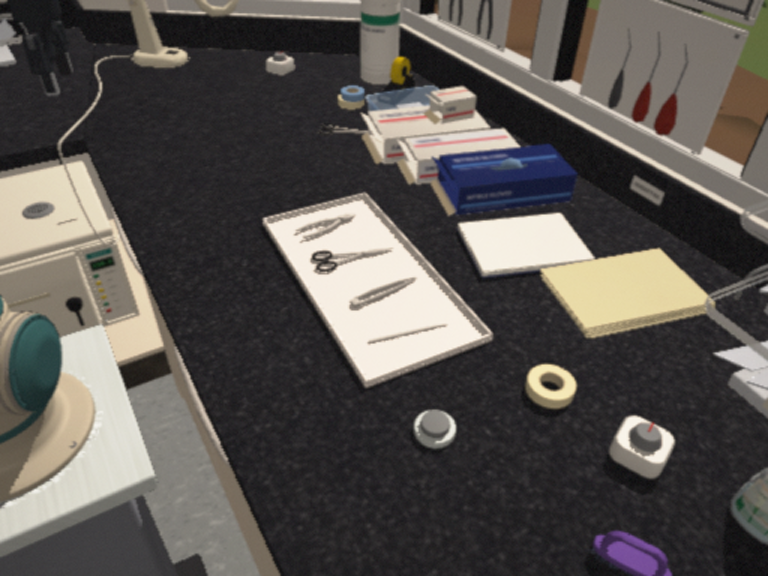

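The top view shows, left to right, the nipper (248,275), the scissors (rings 297,308, tips 322,244), the forceps (369,290) and the scalpel (425,308). The button is at (520,357). The scene view agrees, with the button at (435,427).

```bash
cat > m.py <<'E'
from h import *
import pickle
rois={'top':[(205,215,468,368)],'scene':[(270,200,485,380)]}
btn={'top':(520,356),'scene':(435,422)}
for n in rois:
    im=pickle.load(open(n+'.pkl','rb'));g=im['img']
    gray=cv2.cvtColor(g,cv2.COLOR_RGB2GRAY)
    w=(gray>150).astype(np.uint8);N,L,S,_=cv2.connectedComponentsWithStats(w)
    c=(np.array({'top':(400,300),'scene':(350,330)}[n])/1.5).astype(int);t=(L==L[c[1],c[0]]).astype(np.uint8)
    cs,_=cv2.findContours(t,cv2.RETR_EXTERNAL,cv2.CHAIN_APPROX_NONE);h=cv2.convexHull(max(cs,key=cv2.contourArea))
    f=np.zeros_like(t);cv2.fillConvexPoly(f,h,1);f=cv2.erode(f,np.ones((7,7)))
    q=cv2.boxPoints(cv2.minAreaRect(h)) if n=='top' else cv2.approxPolyDP(h,12,True)[:,0]
    print(n,'tray',[on(im,*p,.014)[:2].round(3).tolist() for p in q])
    med=np.median(gray[(f>0)&(t>0)])
    m=((gray<med-22)&(f>0)).astype(np.uint8)
    m=cv2.morphologyEx(m,cv2.MORPH_CLOSE,np.ones((3,3)))
    N,L,S,_=cv2.connectedComponentsWithStats(m)
    for i in range(1,N):
        if S[i,4]<25: continue
        v,u=np.nonzero(L==i)
        P=np.array([on(im,a,b,.010)[:2] for a,b in zip(u,v)])
        r=cv2.minAreaRect(P.astype(np.float32)*1000)
        c0=P.mean(0);a=np.linalg.svd(P-c0,full_matrices=False)[2][0];a*=np.sign(a[0])
        s=(P-c0)@a;e0=c0+a*s.min();e1=c0+a*s.max()
        print(S[i],'len',np.ptp(s).round(3),'near',e0.round(3),'far',e1.round(3),'mid',((e0+e1)/2).round(4),'ang',np.degrees(np.arctan2(a[1],a[0])).round(1),'box',np.round(r[1]),'54back',(e1-.054*a).round(4))
    b=np.array(btn[n])/1.5;print('btn',on(im,*b,.022).round(4))
E
python3 m.py
```

```text
top tray [[0.476, 0.291], [0.7, 0.292], [0.669, -0.184], [0.45, -0.167]]
[161 143 151  30 334] len 0.417 near [ 0.66 -0.17] far [0.684 0.247] mid [0.6719 0.0386] ang 86.8 box [417.   7.] 54back [0.6806 0.1931]
[156 158  17  48 421] len 0.131 near [0.511 0.21 ] far [0.641 0.222] mid [0.5761 0.2163] ang 5.3 box [131.  42.] 54back [0.5877 0.2174]
[141 162   7  25  31] len 0.068 near [0.554 0.278] far [0.622 0.274] mid [0.5882 0.2758] ang -3.2 box [ 4. 68.] 54back [0.5684 0.2769]
[186 162  30  55 492] len 0.152 near [0.5   0.123] far [0.649 0.092] mid [0.5745 0.1075] ang -12.0 box [152.  63.] 54back [0.5958 0.103 ]
[240 169  11  50 345] len 0.135 near [ 0.507 -0.009] far [0.641 0.001] mid [ 0.5741 -0.0039] ang 3.9 box [135.  25.] 54back [ 0.5876 -0.003 ]
[274 184  17  45 114] len 0.125 near [ 0.493 -0.093] far [ 0.616 -0.12 ] mid [ 0.5547 -0.1062] ang -12.3 box [  9. 125.] 54back [ 0.5632 -0.108 ]
[134 188   7  23  31] len 0.061 near [0.487 0.282] far [0.548 0.278] mid [0.5177 0.2799] ang -3.1 box [ 4. 61.] 54back [0.4944 0.2811]
btn [ 0.4928 -0.2802  0.022 ]
scene tray [[0.482, 0.29], [0.678, 0.256], [0.668, -0.178], [0.452, -0.168]]
[196 143  41  19 333] len 0.132 near [0.51  0.207] far [0.642 0.221] mid [0.576  0.2142] ang 6.1 box [131.  50.] 54back [0.5881 0.2154]
[259 153  63  70 196] len 0.312 near [ 0.659 -0.168] far [0.676 0.144] mid [ 0.6674 -0.0117] ang 86.9 box [312.   7.] 54back [0.6729 0.0904]
[206 165  56  18 442] len 0.153 near [0.5   0.121] far [0.65  0.089] mid [0.5751 0.1046] ang -12.0 box [ 70. 150.] 54back [0.597 0.1  ]
[232 185  46  22 360] len 0.138 near [ 0.505 -0.012] far [ 0.642 -0.   ] mid [ 0.5734 -0.006 ] ang 4.6 box [138.  32.] 54back [ 0.5884 -0.0048]
[245 216  53  14 145] len 0.131 near [ 0.493 -0.097] far [ 0.621 -0.123] mid [ 0.5571 -0.1104] ang -11.5 box [ 10. 131.] 54back [ 0.5684 -0.1127]
btn [ 0.4937 -0.2813  0.022 ]
```

Both views agree within about 3 mm, and the sizes match those given. Before moving, I'll check the overhead obstruction that shows as grey in the top view.

Run:
```python
from h import *
import pickle
for n in('top','scene'):
    im=pickle.load(open(n+'.pkl','rb'));T=np.linalg.inv(im['world_to_cam']);print(n,T[:3,3].round(3),T[:3,2].round(3))
im=pickle.load(open('top.pkl','rb'))
for z in(0,.3,.5,.7): print(z,[on(im,u/1.5,v/1.5,z)[:2].round(3) for u,v in((228,207),(360,225),(500,247))])
print('tape scene',on(pickle.load(open('scene.pkl','rb')),551/1.5,385/1.5,.015).round(3))
print(rel([.596,.101,.2]),rel([.596,.101,.040]))
```

```text
top [ 0.325 -0.056  1.15 ] [ 0.212  0.031 -0.977]
scene [ 0.167 -0.681  0.689] [ 0.394  0.652 -0.648]
0 [array([0.695, 0.277]), array([0.695, 0.03 ]), array([ 0.69 , -0.229])]
0.3 [array([0.599, 0.19 ]), array([0.599, 0.008]), array([ 0.595, -0.184])]
0.5 [array([0.534, 0.132]), array([ 0.534, -0.007]), array([ 0.531, -0.154])]
0.7 [array([0.47 , 0.074]), array([ 0.47 , -0.022]), array([ 0.468, -0.124])]
tape scene [ 0.678 -0.305  0.015]
[-2.05312328 -1.02033296  0.12331777] [-2.05325468 -1.0192917   0.7633169 ]
```

Run:
```python
from h import *
s=manip.get_state();im=manip.get_image('wrist')
cv2.imwrite('pics/w0.png',cv2.resize(im['img'][:,:,::-1],(768,576)))
```

```text
(no output)
```

View pics/w0.png

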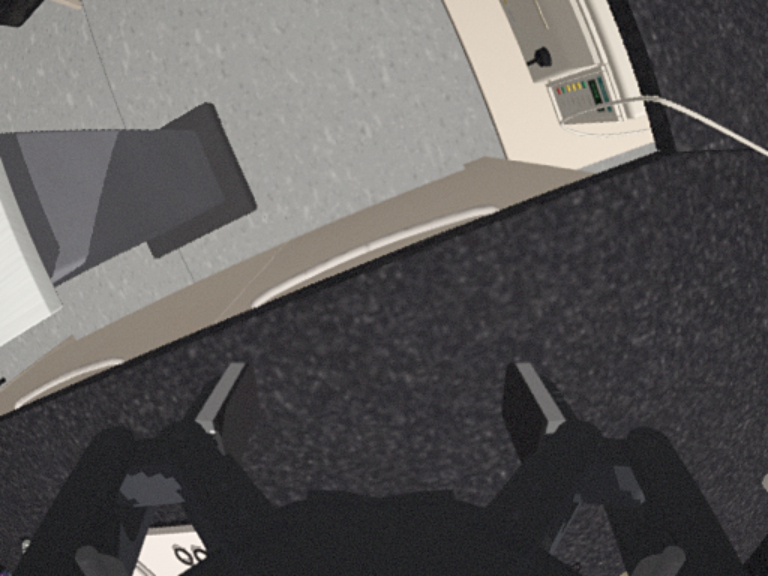

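The wrist picture shows only the worktop edge, the open fingers at (225,400) and (535,400), and a glimpse of the tray at (175,550). Next: which shelf heights can the scene view rule out?

Run:
```python
from h import *
import pickle
t=pickle.load(open('top.pkl','rb'));im=pickle.load(open('scene.pkl','rb'))
for z in(.3,.4,.45,.5,.55,.6,.65,.7,.8,.9):
    a,b=[on(t,u/1.5,v/1.5,z) for u,v in((5,178),(765,280))]
    o=[]
    for k in np.linspace(-.5,1.5,9):
        p=a+(b-a)*k; c=np.array(im['world_to_cam'])@np.append(p,1)
        q=proj(im,p)*1.5 if c[2]>0.02 else [-1,-1]
        o.append((round(p[1],2),)+tuple(int(x) for x in q))
    print(z,round(a[0],2),[x for x in o if 0<=x[1]<768 and 0<=x[2]<576])
```

```text
0.3 0.6 [(np.float64(0.5), 261, 23), (np.float64(0.24), 321, 68), (np.float64(-0.02), 405, 131), (np.float64(-0.28), 530, 226), (np.float64(-0.54), 737, 382)]
0.4 0.56 [(np.float64(0.21), 309, 13), (np.float64(-0.02), 388, 64), (np.float64(-0.25), 505, 139), (np.float64(-0.48), 696, 262)]
0.45 0.55 [(np.float64(-0.02), 378, 25), (np.float64(-0.24), 491, 90), (np.float64(-0.45), 672, 195)]
0.5 0.53 [(np.float64(-0.23), 475, 35), (np.float64(-0.43), 647, 120)]
0.55 0.52 [(np.float64(-0.4), 619, 39)]
0.6 0.5 []
0.65 0.48 []
0.7 0.47 []
0.8 0.44 []
0.9 0.41 []
```

Any shelf must be above about 0.57 m, so it clears the forearm as long as I travel low. Moving with the gripper shut.

```bash
python3 -m jog '[{"dx":-0.13,"dy":-0.1,"grip":-1},{"dx":-0.26,"dy":-0.2,"dz":0.05,"grip":-1},{"dx":-0.4,"dy":-0.3,"dz":0.1,"grip":-1},{"dx":-0.52,"dy":-0.4,"dz":0.15,"grip":-1},{"dx":-0.65,"dy":-0.5,"dz":0.2,"grip":-1}]'
python3 -m jog '[{"dx":-0.13,"dy":-0.1,"grip":-1},{"dx":-0.26,"dy":-0.2,"grip":-1},{"dx":-0.4,"dy":-0.3,"grip":-1},{"dx":-0.52,"dy":-0.4,"grip":-1},{"dx":-0.65,"dy":-0.5,"grip":-1}]'
python3 - <<'E'
from h import *
print(rel([.596,.101,.14]),rel([.596,.101,.04]))
E
```

```text
[-2.05306435 -1.02029825  0.36359023] [-2.05312423 -1.01973169  0.76358983]schema error: expected keys dx, dy, dz, ax, ay, az, grip
schema error: expected keys dx, dy, dz, ax, ay, az, grip
```

All keys are required in each row.

```bash
python3 -m jog '[{"dx":-0.13,"dy":-0.1,"dz":0,"ax":0,"ay":0,"az":0,"grip":-1},{"dx":-0.26,"dy":-0.2,"dz":0.05,"ax":0,"ay":0,"az":0,"grip":-1},{"dx":-0.4,"dy":-0.3,"dz":0.1,"ax":0,"ay":0,"az":0,"grip":-1},{"dx":-0.52,"dy":-0.4,"dz":0.15,"ax":0,"ay":0,"az":0,"grip":-1},{"dx":-0.65,"dy":-0.5,"dz":0.2,"ax":0,"ay":0,"az":0,"grip":-1}]'
python3 -m jog '[{"dx":-0.13,"dy":-0.1,"dz":0,"ax":0,"ay":0,"az":0,"grip":-1},{"dx":-0.26,"dy":-0.2,"dz":0,"ax":0,"ay":0,"az":0,"grip":-1},{"dx":-0.4,"dy":-0.3,"dz":0,"ax":0,"ay":0,"az":0,"grip":-1},{"dx":-0.52,"dy":-0.4,"dz":0,"ax":0,"ay":0,"az":0,"grip":-1},{"dx":-0.65,"dy":-0.5,"dz":0,"ax":0,"ay":0,"az":0,"grip":-1}]'
python3 - <<'E'
from h import *
print(rel([.596,.101,.14]),rel([.596,.101,.04]))
E
```

```text
clock: 0.57
position: [0.3188, 0.3572, 0.1821]
ee_rot: [0.0, 0.193, 0.981, -0.0]
contact_force: [1.2, 0.7, 0.9]
width: 0.0254
gripper_force: 0.0
clock: 0.98
position: [0.4219, 0.1797, 0.1827]
ee_rot: [-0.0, 0.193, 0.981, 0.0]
contact_force: [0.4, 0.8, -0.4]
width: 0.0002
gripper_force: 0.0
[-0.76385022 -0.02730675  0.17051327] [-0.76394391 -0.02734004  0.57051326]
```

```bash
python3 -m jog '[{"dx":-0.13,"dy":0,"dz":0.05,"ax":0,"ay":0,"az":0,"grip":-1},{"dx":-0.28,"dy":-0.01,"dz":0.1,"ax":0,"ay":0,"az":0,"grip":-1},{"dx":-0.43,"dy":-0.02,"dz":0.17,"ax":0,"ay":0,"az":0,"grip":-1},{"dx":-0.58,"dy":-0.02,"dz":0.17,"ax":0,"ay":0,"az":0,"grip":-1},{"dx":-0.7,"dy":-0.02,"dz":0.17,"ax":0,"ay":0,"az":0,"grip":-1}]'
python3 -m jog '[{"dx":0,"dy":0,"dz":0,"ax":0,"ay":0,"az":0,"grip":-1},{"dx":0,"dy":0,"dz":0,"ax":0,"ay":0,"az":0,"grip":-1}]'
python3 - <<'E'
from h import *
print(rel([.596,.101,.04]))
s=manip.get_state();im=manip.get_image('wrist')
import pickle;pickle.dump((s,im),open('w1.pkl','wb'))
# project expected points into fisheye
T=np.linalg.inv(im['T_tool_cam']);K=np.array(im['mtx']);I=im['img'][:,:,::-1].copy()
def pw(p):
    c=T[:3,:3]@(rot(s['ee_rot']).T@(np.array(p)-s['position']))+T[:3,3]
    th=np.arctan2(np.hypot(c[0],c[1]),c[2]);d=c[:2]/np.hypot(c[0],c[1])
    return K[:2,2]+K[[0,1],[0,1]]*th*d
I=cv2.resize(I,(768,576))
for p in([.596,.102,.013],[.5735,-.005,.014],[.649,.091,.008],[.493,-.281,.022]):
    q=pw(p)*1.5;print(q);cv2.drawMarker(I,tuple(int(x) for x in q),(0,0,255),0,14,1)
cv2.imwrite('pics/w1.png',I)
E
```

```text
clock: 1.4
position: [0.5832, 0.1088, 0.1386]
ee_rot: [-0.001, 0.194, 0.981, -0.0]
contact_force: [0.5, -0.1, 0.6]
width: -0.0002
gripper_force: 0.0
clock: 1.57
position: [0.5827, 0.1097, 0.1392]
ee_rot: [-0.001, 0.194, 0.981, -0.0]
contact_force: [-0.7, -0.2, 0.2]
width: -0.0002
gripper_force: 0.0
[-0.06274918 -0.01181649  0.39691827]
[375.02028404 294.7228493 ]
[217.59236592 322.35306396]
[389.82768016 364.78697791]
[-35.95943783 344.62372915]
```

View pics/w1.png

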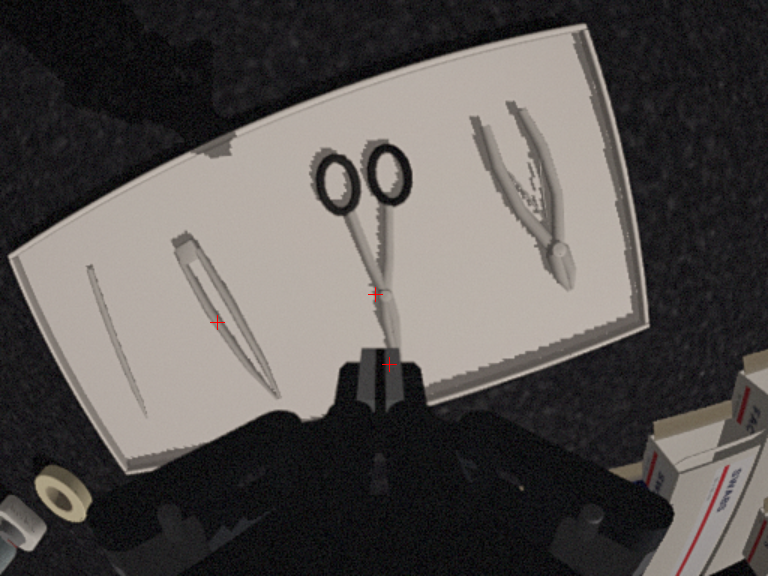

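The wrist view shows the scissors' pivot at about (386,293), 11 px right of my mark. The forceps run from (185,240) to (278,397), so their middle is near (228,318), also right of my mark. Casting these onto their planes.

```bash
cat >> h.py <<'E'
def won(s,im,u,v,z):
    K=np.array(im['mtx']);T=np.array(im['T_tool_cam']);d=(np.array([u,v])-K[:2,2])/K[[0,1],[0,1]];th=np.hypot(*d)
    r=np.append(d/th*np.sin(th),np.cos(th));W=rot(s['ee_rot'])
    o=W@T[:3,3]+s['position'];r=W@T[:3,:3]@r
    return o+r*(z-o[2])/r[2]
E
python3 - <<'E'
from h import *
import pickle
s,im=pickle.load(open('w1.pkl','rb'))
for u,v,z in((386,293,.013),(397,345,.01),(183,240,.014),(278,397,.01),(228,318,.014)):print(won(s,im,u/1.5,v/1.5,z).round(4))
print(rel([.597,.104,.04]))
E
```

```text
[0.5976 0.1089 0.013 ]
[0.6358 0.1015 0.01  ]
[ 0.5131 -0.      0.014 ]
[0.643  0.0058 0.01  ]
[0.5735 0.0038 0.014 ]
[-0.06898326  0.00071258  0.39743258]
```

```bash
python3 -m jog '[{"dx":-0.066,"dy":0.008,"dz":0.1,"ax":0,"ay":0,"az":0,"grip":-1},{"dx":-0.066,"dy":0.008,"dz":0.2,"ax":0,"ay":0,"az":0,"grip":-1},{"dx":-0.066,"dy":0.008,"dz":0.3,"ax":0,"ay":0,"az":0,"grip":-1},{"dx":-0.066,"dy":0.008,"dz":0.36,"ax":0,"ay":0,"az":0,"grip":-1},{"dx":-0.066,"dy":0.008,"dz":0.4,"ax":0,"ay":0,"az":0,"grip":-1}]'
python3 - <<'E'
from h import *
s=manip.get_state();im=manip.get_image('wrist');print(s['position'])
cv2.imwrite('pics/w2.png',cv2.resize(im['img'][:,:,::-1],(768,576)))
E
```

```text
clock: 2.03
position: [0.5947, 0.107, 0.0384]
ee_rot: [-0.002, 0.193, 0.981, -0.0]
contact_force: [0.3, -0.1, -0.7]
width: -0.0
gripper_force: 0.0
[0.59466491 0.1069868  0.03841497]
```

View pics/w2.png

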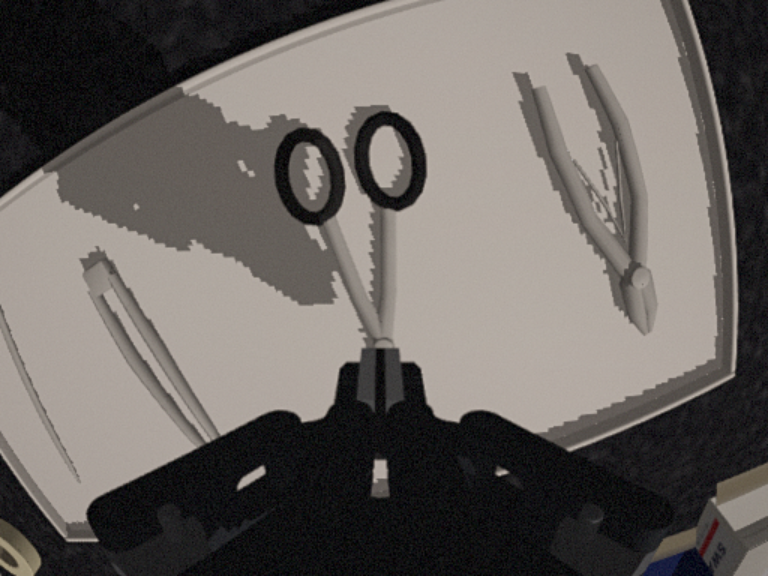

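The wrist view shows the fingertips (380,350) right over the pivot screw (383,342). Holding for more than two seconds.

```bash
python3 -m jog '[{"dx":0,"dy":0,"dz":0,"ax":0,"ay":0,"az":0,"grip":-1},{"dx":0,"dy":0,"dz":0,"ax":0,"ay":0,"az":0,"grip":-1},{"dx":0,"dy":0,"dz":0,"ax":0,"ay":0,"az":0,"grip":-1},{"dx":0,"dy":0,"dz":0,"ax":0,"ay":0,"az":0,"grip":-1},{"dx":0,"dy":0,"dz":0,"ax":0,"ay":0,"az":0,"grip":-1}]'>/dev/null
python3 -m jog '[{"dx":0,"dy":0,"dz":0,"ax":0,"ay":0,"az":0,"grip":-1},{"dx":0,"dy":0,"dz":0,"ax":0,"ay":0,"az":0,"grip":-1},{"dx":0,"dy":0,"dz":0,"ax":0,"ay":0,"az":0,"grip":-1},{"dx":0,"dy":0,"dz":0,"ax":0,"ay":0,"az":0,"grip":-1},{"dx":0,"dy":0,"dz":0,"ax":0,"ay":0,"az":0,"grip":-1}]'>/dev/null
python3 -m jog '[{"dx":0,"dy":0,"dz":0,"ax":0,"ay":0,"az":0,"grip":-1},{"dx":0,"dy":0,"dz":0,"ax":0,"ay":0,"az":0,"grip":-1},{"dx":0,"dy":0,"dz":0,"ax":0,"ay":0,"az":0,"grip":-1},{"dx":0,"dy":0,"dz":0,"ax":0,"ay":0,"az":0,"grip":-1},{"dx":0,"dy":0,"dz":0,"ax":0,"ay":0,"az":0,"grip":-1}]'>/dev/null
python3 -m jog '[{"dx":0,"dy":0,"dz":0,"ax":0,"ay":0,"az":0,"grip":-1},{"dx":0,"dy":0,"dz":0,"ax":0,"ay":0,"az":0,"grip":-1},{"dx":0,"dy":0,"dz":0,"ax":0,"ay":0,"az":0,"grip":-1},{"dx":0,"dy":0,"dz":0,"ax":0,"ay":0,"az":0,"grip":-1},{"dx":0,"dy":0,"dz":0,"ax":0,"ay":0,"az":0,"grip":-1}]'>/dev/null
python3 -m jog '[{"dx":0,"dy":0,"dz":0,"ax":0,"ay":0,"az":0,"grip":-1},{"dx":0,"dy":0,"dz":0,"ax":0,"ay":0,"az":0,"grip":-1},{"dx":0,"dy":0,"dz":0,"ax":0,"ay":0,"az":0,"grip":-1},{"dx":0,"dy":0,"dz":0,"ax":0,"ay":0,"az":0,"grip":-1},{"dx":0,"dy":0,"dz":0,"ax":0,"ay":0,"az":0,"grip":-1}]'>/dev/null
python3 -m jog '[{"dx":0,"dy":0,"dz":0,"ax":0,"ay":0,"az":0,"grip":-1},{"dx":0,"dy":0,"dz":0,"ax":0,"ay":0,"az":0,"grip":-1},{"dx":0,"dy":0,"dz":0,"ax":0,"ay":0,"az":0,"grip":-1},{"dx":0,"dy":0,"dz":0,"ax":0,"ay":0,"az":0,"grip":-1},{"dx":0,"dy":0,"dz":0,"ax":0,"ay":0,"az":0,"grip":-1}]'
python3 - <<'E'
from h import *
print(rel([.5735,.001,.04]))
E
```

```text
clock: 4.58
position: [0.5977, 0.1062, 0.0402]
ee_rot: [0.0, 0.193, 0.981, 0.0]
contact_force: [-0.8, -0.5, 0.2]
width: -0.0002
gripper_force: 0.0
[-0.06991294 -0.42622065  0.00080414]
```

```bash
python3 -m jog '[{"dx":0,"dy":0,"dz":0,"ax":0,"ay":0,"az":0,"grip":-1},{"dx":0,"dy":0,"dz":0,"ax":0,"ay":0,"az":0,"grip":-1},{"dx":0,"dy":0,"dz":0,"ax":0,"ay":0,"az":0,"grip":-1},{"dx":0,"dy":0,"dz":0,"ax":0,"ay":0,"az":0,"grip":-1},{"dx":0,"dy":0,"dz":0,"ax":0,"ay":0,"az":0,"grip":-1}]'>/dev/null
python3 -m jog '[{"dx":0,"dy":0,"dz":-0.15,"ax":0,"ay":0,"az":0,"grip":-1},{"dx":0,"dy":0,"dz":-0.3,"ax":0,"ay":0,"az":0,"grip":-1},{"dx":-0.02,"dy":-0.14,"dz":-0.32,"ax":0,"ay":0,"az":0,"grip":-1},{"dx":-0.05,"dy":-0.28,"dz":-0.32,"ax":0,"ay":0,"az":0,"grip":-1},{"dx":-0.07,"dy":-0.426,"dz":-0.32,"ax":0,"ay":0,"az":0,"grip":-1}]'
python3 -m jog '[{"dx":0,"dy":0,"dz":0,"ax":0,"ay":0,"az":0,"grip":-1},{"dx":0,"dy":0,"dz":0.1,"ax":0,"ay":0,"az":0,"grip":-1},{"dx":0,"dy":0,"dz":0.2,"ax":0,"ay":0,"az":0,"grip":-1},{"dx":0,"dy":0,"dz":0.28,"ax":0,"ay":0,"az":0,"grip":-1},{"dx":0,"dy":0,"dz":0.32,"ax":0,"ay":0,"az":0,"grip":-1}]'
python3 - <<'E'
from h import *
s=manip.get_state();im=manip.get_image('wrist');print(rel([.5735,.001,.04]))
cv2.imwrite('pics/w3.png',cv2.resize(im['img'][:,:,::-1],(768,576)))
E
```

```text
clock: 5.42
position: [0.5745, 0.0004, 0.1216]
ee_rot: [0.002, 0.192, 0.981, 0.0]
contact_force: [0.8, -0.7, 0.1]
width: -0.0002
gripper_force: 0.0
clock: 5.83
position: [0.5718, 0.0013, 0.0378]
ee_rot: [-0.002, 0.193, 0.981, -0.0]
contact_force: [-0.4, -0.0, 0.5]
width: -0.0001
gripper_force: 0.0
[-0.00909568  0.00181002 -0.01271613]
```

View pics/w3.png

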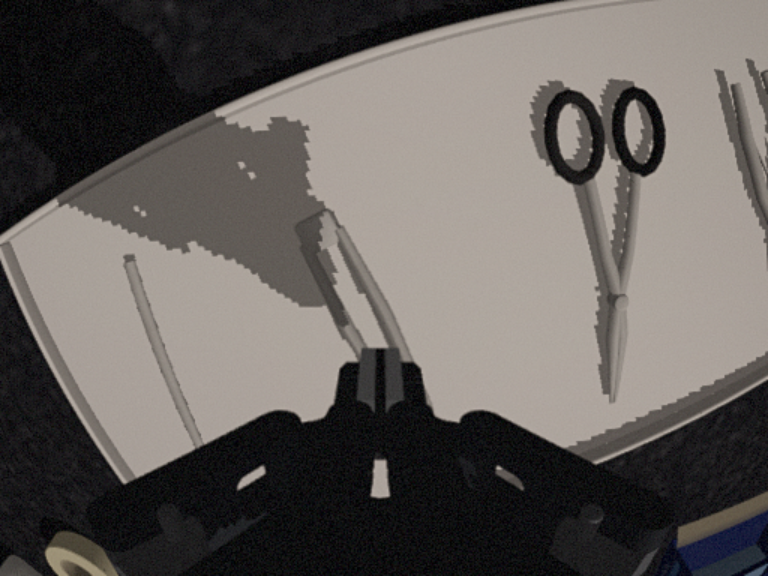

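The wrist view shows the fingertips (380,350) centred between the forceps arms, which are at (362,355) and (405,360). Holding.

```bash
python3 -m jog '[{"dx":0,"dy":0,"dz":0,"ax":0,"ay":0,"az":0,"grip":-1},{"dx":0,"dy":0,"dz":0,"ax":0,"ay":0,"az":0,"grip":-1},{"dx":0,"dy":0,"dz":0,"ax":0,"ay":0,"az":0,"grip":-1},{"dx":0,"dy":0,"dz":0,"ax":0,"ay":0,"az":0,"grip":-1},{"dx":0,"dy":0,"dz":0,"ax":0,"ay":0,"az":0,"grip":-1}]'
python3 -m jog '[{"dx":0,"dy":0,"dz":0,"ax":0,"ay":0,"az":0,"grip":-1},{"dx":0,"dy":0,"dz":0,"ax":0,"ay":0,"az":0,"grip":-1},{"dx":0,"dy":0,"dz":0,"ax":0,"ay":0,"az":0,"grip":-1},{"dx":0,"dy":0,"dz":0,"ax":0,"ay":0,"az":0,"grip":-1},{"dx":0,"dy":0,"dz":0,"ax":0,"ay":0,"az":0,"grip":-1}]'>/dev/null
python3 -m jog '[{"dx":0,"dy":0,"dz":0,"ax":0,"ay":0,"az":0,"grip":-1},{"dx":0,"dy":0,"dz":0,"ax":0,"ay":0,"az":0,"grip":-1},{"dx":0,"dy":0,"dz":0,"ax":0,"ay":0,"az":0,"grip":-1},{"dx":0,"dy":0,"dz":0,"ax":0,"ay":0,"az":0,"grip":-1},{"dx":0,"dy":0,"dz":0,"ax":0,"ay":0,"az":0,"grip":-1}]'>/dev/null
python3 -m jog '[{"dx":0,"dy":0,"dz":0,"ax":0,"ay":0,"az":0,"grip":-1},{"dx":0,"dy":0,"dz":0,"ax":0,"ay":0,"az":0,"grip":-1},{"dx":0,"dy":0,"dz":0,"ax":0,"ay":0,"az":0,"grip":-1},{"dx":0,"dy":0,"dz":0,"ax":0,"ay":0,"az":0,"grip":-1},{"dx":0,"dy":0,"dz":0,"ax":0,"ay":0,"az":0,"grip":-1}]'>/dev/null
python3 -m jog '[{"dx":0,"dy":0,"dz":0,"ax":0,"ay":0,"az":0,"grip":-1},{"dx":0,"dy":0,"dz":0,"ax":0,"ay":0,"az":0,"grip":-1},{"dx":0,"dy":0,"dz":0,"ax":0,"ay":0,"az":0,"grip":-1},{"dx":0,"dy":0,"dz":0,"ax":0,"ay":0,"az":0,"grip":-1},{"dx":0,"dy":0,"dz":0,"ax":0,"ay":0,"az":0,"grip":-1}]'>/dev/null
python3 -m jog '[{"dx":0,"dy":0,"dz":0,"ax":0,"ay":0,"az":0,"grip":-1},{"dx":0,"dy":0,"dz":0,"ax":0,"ay":0,"az":0,"grip":-1},{"dx":0,"dy":0,"dz":0,"ax":0,"ay":0,"az":0,"grip":-1},{"dx":0,"dy":0,"dz":0,"ax":0,"ay":0,"az":0,"grip":-1},{"dx":0,"dy":0,"dz":0,"ax":0,"ay":0,"az":0,"grip":-1}]'>/dev/null
python3 -m jog '[{"dx":0,"dy":0,"dz":0,"ax":0,"ay":0,"az":0,"grip":-1},{"dx":0,"dy":0,"dz":0,"ax":0,"ay":0,"az":0,"grip":-1},{"dx":0,"dy":0,"dz":-0.14,"ax":0,"ay":0,"az":0,"grip":-1},{"dx":0,"dy":0,"dz":-0.28,"ax":0,"ay":0,"az":0,"grip":-1},{"dx":0,"dy":0,"dz":-0.42,"ax":0,"ay":0,"az":0,"grip":-1}]'
python3 - <<'E'
from h import *
print(rel([.493,-.279,.1]))
E
```

```text
clock: 6.3
position: [0.5743, 0.0011, 0.0413]
ee_rot: [0.001, 0.193, 0.981, 0.0]
contact_force: [0.0, -0.6, 0.4]
width: 0.0
gripper_force: 0.0
clock: 8.8
position: [0.5729, 0.0011, 0.1458]
ee_rot: [-0.001, 0.193, 0.981, -0.0]
contact_force: [1.3, -0.2, 0.3]
width: 0.0002
gripper_force: 0.0
[-0.12951906 -1.15785516  0.18350063]
```

```bash
python3 -m jog '[{"dx":-0.01,"dy":-0.14,"dz":0,"ax":0,"ay":0,"az":0,"grip":-1},{"dx":-0.03,"dy":-0.28,"dz":0,"ax":0,"ay":0,"az":0,"grip":-1},{"dx":-0.05,"dy":-0.42,"dz":0,"ax":0,"ay":0,"az":0,"grip":-1},{"dx":-0.06,"dy":-0.56,"dz":0,"ax":0,"ay":0,"az":0,"grip":-1},{"dx":-0.08,"dy":-0.7,"dz":0,"ax":0,"ay":0,"az":0,"grip":-1}]'
python3 -m jog '[{"dx":-0.02,"dy":-0.14,"dz":0,"ax":0,"ay":0,"az":0,"grip":-1},{"dx":-0.03,"dy":-0.28,"dz":0.05,"ax":0,"ay":0,"az":0,"grip":-1},{"dx":-0.05,"dy":-0.4,"dz":0.1,"ax":0,"ay":0,"az":0,"grip":-1},{"dx":-0.05,"dy":-0.45,"dz":0.18,"ax":0,"ay":0,"az":0,"grip":-1},{"dx":-0.05,"dy":-0.45,"dz":0.18,"ax":0,"ay":0,"az":0,"grip":-1}]'
python3 -m jog '[{"dx":0,"dy":0,"dz":0,"ax":0,"ay":0,"az":0,"grip":-1},{"dx":0,"dy":0,"dz":0,"ax":0,"ay":0,"az":0,"grip":-1}]'
python3 - <<'E'
from h import *
print(rel([.493,-.279,.022]))
s=manip.get_state();im=manip.get_image('wrist')
import pickle;pickle.dump((s,im),open('w4.pkl','wb'))
cv2.imwrite('pics/w4.png',cv2.resize(im['img'][:,:,::-1],(768,576)))
E
```

```text
clock: 9.22
position: [0.5247, -0.1696, 0.1454]
ee_rot: [-0.0, 0.193, 0.981, 0.0]
contact_force: [0.4, 0.4, 0.2]
width: -0.0001
gripper_force: 0.0
clock: 9.63
position: [0.4917, -0.2791, 0.097]
ee_rot: [-0.003, 0.195, 0.981, 0.001]
contact_force: [-1.0, 0.4, 0.4]
width: 0.0002
gripper_force: 0.0
clock: 9.8
position: [0.495, -0.2768, 0.1006]
ee_rot: [0.0, 0.193, 0.981, 0.0]
contact_force: [-1.1, 0.3, 0.8]
width: 0.0
gripper_force: 0.0
[ 0.00392455 -0.0115036   0.31437433]
```

View pics/w4.png

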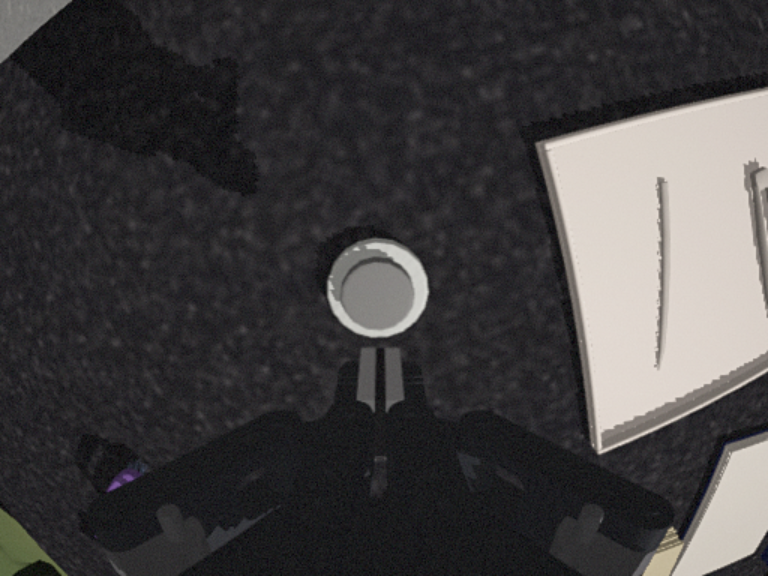

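The wrist view shows the button top centred at (378,293), in line with the fingers.

```bash
python3 - <<'E'
from h import *
import pickle
s,im=pickle.load(open('w4.pkl','rb'));p=won(s,im,378/1.5,293/1.5,.022);print(p,rel(p))
E
python3 -m jog '[{"dx":0,"dy":-0.008,"dz":0.1,"ax":0,"ay":0,"az":0,"grip":-1},{"dx":0,"dy":-0.008,"dz":0.2,"ax":0,"ay":0,"az":0,"grip":-1},{"dx":0,"dy":-0.008,"dz":0.27,"ax":0,"ay":0,"az":0,"grip":-1},{"dx":0,"dy":-0.008,"dz":0.3,"ax":0,"ay":0,"az":0,"grip":-1},{"dx":0,"dy":-0.008,"dz":0.3,"ax":0,"ay":0,"az":0,"grip":-1}]'
python3 -m jog '[{"dx":0,"dy":0,"dz":0.01,"ax":0,"ay":0,"az":0,"grip":-1},{"dx":0,"dy":0,"dz":0.02,"ax":0,"ay":0,"az":0,"grip":-1},{"dx":0,"dy":0,"dz":0.03,"ax":0,"ay":0,"az":0,"grip":-1},{"dx":0,"dy":0,"dz":0.036,"ax":0,"ay":0,"az":0,"grip":-1},{"dx":0,"dy":0,"dz":0.036,"ax":0,"ay":0,"az":0,"grip":-1}]'
```

```text
[ 0.49297325 -0.27583332  0.022     ] [ 0.01065812 -0.00076683  0.31615349]
clock: 10.27
position: [0.4937, -0.2777, 0.0244]
ee_rot: [-0.001, 0.192, 0.981, 0.001]
contact_force: [0.7, 0.8, 0.1]
width: -0.0001
gripper_force: 0.0
clock: 10.68
position: [0.4953, -0.2796, 0.0172]
ee_rot: [0.002, 0.193, 0.981, -0.0]
contact_force: [2.7, 0.4, 3.9]
width: -0.0
gripper_force: 2.1
```

Contact: the button is nearly down at 3.9 N, so I'll press on gently.

```bash
python3 -m jog '[{"dx":0,"dy":0,"dz":0.004,"ax":0,"ay":0,"az":0,"grip":-1},{"dx":0,"dy":0,"dz":0.008,"ax":0,"ay":0,"az":0,"grip":-1},{"dx":0,"dy":0,"dz":0.008,"ax":0,"ay":0,"az":0,"grip":-1},{"dx":0,"dy":0,"dz":0.008,"ax":0,"ay":0,"az":0,"grip":-1}]'
```

```text
clock: 11.02
position: [0.4953, -0.2796, 0.0159]
ee_rot: [0.002, 0.193, 0.981, -0.0]
contact_force: [2.0, 2.8, 11.9]
width: 0.0
gripper_force: 5.7
```

```bash
python3 -m jog '[{"dx":0,"dy":0,"dz":0.004,"ax":0,"ay":0,"az":0,"grip":-1},{"dx":0,"dy":0,"dz":0.004,"ax":0,"ay":0,"az":0,"grip":-1},{"dx":0,"dy":0,"dz":0.004,"ax":0,"ay":0,"az":0,"grip":-1}]'
```

```text
clock: 11.27
position: [0.4953, -0.2796, 0.0158]
ee_rot: [0.002, 0.193, 0.981, -0.0]
contact_force: [0.5, 3.4, 17.5]
width: 0.0
gripper_force: 8.6
```

The button is fully bottomed: z is 0.016 and the force is rising with no further travel. Now drawing clear.

```bash
python3 -m jog '[{"dx":0,"dy":0,"dz":-0.04,"ax":0,"ay":0,"az":0,"grip":-1},{"dx":0,"dy":0,"dz":-0.12,"ax":0,"ay":0,"az":0,"grip":-1},{"dx":0,"dy":0,"dz":-0.25,"ax":0,"ay":0,"az":0,"grip":-1},{"dx":0,"dy":0,"dz":-0.38,"ax":0,"ay":0,"az":0,"grip":-1},{"dx":0,"dy":0,"dz":-0.45,"ax":0,"ay":0,"az":0,"grip":-1}]'
python3 -m jog '[{"dx":0,"dy":0,"dz":0,"ax":0,"ay":0,"az":0,"grip":-1},{"dx":0,"dy":0,"dz":0,"ax":0,"ay":0,"az":0,"grip":-1},{"dx":0,"dy":0,"dz":0,"ax":0,"ay":0,"az":0,"grip":-1}]'
python3 -c "
from rig import manip;print(manip.sign_off())"
```

```text
clock: 11.68
position: [0.4941, -0.2802, 0.1287]
ee_rot: [0.001, 0.193, 0.981, -0.001]
contact_force: [-0.2, -0.8, 0.1]
width: 0.0003
gripper_force: 0.0
clock: 11.93
position: [0.4926, -0.2786, 0.1244]
ee_rot: [-0.001, 0.193, 0.981, 0.0]
contact_force: [0.5, 0.4, 0.2]
width: -0.0
gripper_force: 0.0
the job is handed in; nothing more can be done
None
```

The job is handed in at 11.9 s: I pointed at the scissors' pivot and then the forceps' middle for over two seconds each, then pressed the check-off button right down and drew clear to 12 cm; no judging result came back.

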